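# Make up a record care kit and a tape kit at the music stall

## Robot

A 6-joint arm with a two-finger parallel gripper is mounted at the origin on the work surface. World frame = base frame: x ahead of the robot, y to its left, z up, the work surface at z = 0. Lengths are in m, angles in degrees, forces in N, time in s.
With the tool pointing down it reaches from about 0.375 to 0.9 m from the base axis. Payload 3.1 kg.
Tool frame: the origin (TCP) lies at the very end of the fingers, on their centre line; the grasp point (between the pads) lies behind it (bot.grip_depth is the z of the grasp point in the tool frame, in m); z points along the fingers, y is the direction in which the jaws open and shut (so a half turn about z gives the same grasp; the last joint's range is limited). The gripper opens to 87 mm and grips with 3 to 60 N. Pads are 19 mm wide; open, the fingers measure 117 mm over their backs; the gripper's body (75 mm by 190 mm) begins 51 mm behind the grasp point.
Start: joints at [57.038, 30.224, 82.088, -0, 67.689, -10.227], TCP at [0.242, 0.576, 0.223] pointing down, gripper open.
Joint ranges: [-176.69, 176.69], [-43.24, 126.21], [12.49, 139.97], [-82, 262], [0, 151.66], [-163.58, 163.58]. Speed limits (degrees/s): [159.86, 159.86, 180, 180, 180, 180].

## Interface

Orientations are given as a 3x3 rotation matrix whose columns are the frame's x, y, z axes.
In Python, from rig import bot, vision gives the robot as it stands. The module is installed in compiled form; this text tells all that it offers.
- The arm moves only by the shell command python3 -m jog 'ROWS'. ROWS is JSON, a list of rows, each a list of 3 entries, a list of its own where there are three numbers: the shift along the tool's x, y, z in mm, then the turn, a rotation vector about the tool's x, y, z in degrees, then the closure, from 0 (fully open) to 1 (shut). In form: [[[dx, dy, dz], [wx, wy, wz], fingers], ...]. A call has 1 to 12 rows; each row is the pose to reach, as a shift and turn from the pose commanded when the call began, along the tool's axes at that moment; what a row does not reach only later rows make up. A row lasts 1/12 s, in which the tool goes at most 41.7 mm and 7.16 degrees, less where a joint would pass 70% of its speed; a pose out of reach is approached as far as the arm can. A call with a gripper value outside its range is refused whole. The fingers move at their own pace and stop on an object; the grip force is fixed at half the most. Time passes only in rows, so rows that repeat a pose let the fingers close. It gives the time, the measured TCP pose, the force and the opening at its end, in the units of the state.
- bot.read_state(): the state, without advancing time (a new reading comes with each control period).
- vision.capture(name): name is "scene" or "side" or "wrist"; returns the picture (480x640x3 uint8, red, green, blue); there is no depth.
- vision.camera_info(name): a dict with "intrinsics" (3x3 intrinsics, pixels), "camera_from_world" (4x4, takes a point from world to camera coordinates); the wrist camera has in their place "mount" (4x4, takes a point from camera to tool coordinates, whose origin is the TCP and whose axes are the flange's). Camera axes: x right, y up, looking along -z (the intrinsics and any distortion apply to the point x, -y, -z); pixel columns grow to the right and rows downward; lengths in m; the calibration is good to about 2 mm. A picture is of the moment at which its call begins: read the wrist's pose just before it. camera_info takes no time and is no camera call.
- bot.hand_in(): hands the job in, once; it reports no verdict.
The state is a dict: "time_s": time; "joint_positions": joint angles; "qvel": joint speeds; "tau": joint torques, N m; "position": TCP position; "tcp_rot": TCP orientation; "force": force on the tool from outside, world axes, zero at the start; "moment": the same for the moment, N m; "opening": opening from 0.0 (shut) to 1.0 (fully open).
Only numpy, scipy, OpenCV 4.12 (cv2) and the standard library are available. Lean on these libraries where they do the work, as an engineer would, in place of code of your own. Each camera call takes 0.05 s, during which the arm holds its last target. There are 200 camera calls.

## Task

Make up two customers' kits from the loose stock in front of you. Record care kit, in the longer three-bay tray: the cleaner bottle upright in the narrowest end bay, the record brush flat, pad down, in the wide middle bay, and the metal record adapter flat in the other end bay. Tape kit, in the shorter two-bay tray: the boxed cassette standing on its long edge in the narrow bay and the round tin flat, lid up, in the wide bay; leave the mug and the stack of CD cases alone.

Things in the scene. Friction and masses are not known exactly. Their poses are not given: they have to be found in the camera images.
- long_tray: Record-kit tray: shallow open cardboard tray, fixed to the table, 238 x 144 mm outside and 18 mm high, walls, dividers and floor 4 mm thick; three bays side by side along its own x axis, each 136 mm long along its y. Origin: centre of the underside; z up. Bay centres at y = 0: narrow end bay (50 mm wide along x) x = -90 mm, for the bottle; wide middle bay (100 mm wide) x = -11 mm, for the brush; other end bay (72 mm wide) x = +79 mm, for the adapter. Bay floors at z = 4 mm.
- short_tray: Tape-kit tray: same make, fixed, 140 x 144 mm outside and 18 mm high, walls, divider and floor 4 mm thick; two bays side by side along its own x axis, each 136 mm long along y. Origin: centre of the underside; z up. Bay centres at y = 0: narrow bay (46 mm wide along x) x = -43 mm, for the cassette; wide bay (82 mm wide) x = +25 mm, for the tin. Bay floors at z = 4 mm.
- cassette: Music cassette in its grey hard case with a paper inlay, standing on its long edge: 17 mm thick along its x, 109 mm long along its y, 70 mm high; about 85 g. Origin: centre of the underside; z up. It has to stand on the same edge in the tray, its length along the bay.
- brush: Record-cleaning brush: wooden block back 40 mm wide along x, 95 mm long along y, from 12 to 34 mm height, on a black pad 36 x 91 mm and 12 mm thick; lies pad down; about 90 g. Origin: centre of the pad's underside; z up.
- bottle: Small closed amber bottle of record cleaner with a white cap, body 32 mm in diameter, narrowing to a neck towards the cap, 66 mm high in all, standing upright; about 70 g. Grip it on the body, between 10 and 35 mm height. Origin: centre of the underside; z up.
- adapter: Turned aluminium record-centre adapter: a puck 40 mm in diameter, straight-sided up to 12 mm height, then domed to 18 mm, with a small dark centre hole on top; lies flat, dome up; about 60 g. Origin: centre of the underside; z up.
- tin: Round flat steel tin with a plain paper disc on its lid, 56 mm in diameter, 24 mm high, lying flat, lid up; about 70 g. Origin: centre of the underside; z up.
- mug: Bystander: white mug, 80 mm across and 90 mm high with a handle, at the left side of the work. Origin: centre of the underside.
- cd_stack: Bystander: three CD cases stacked as one piece, about 130 x 142 mm, 31 mm high, at the right side of the work. Origin: centre of the underside.

How it is judged:
By the outcome, as a careful person would: the job done as asked, in the order asked, and still so for the second after the job is handed in, with the robot touching nothing.
It also fails if it takes over 122 s, if anything falls off the work surface, if the arm or the gripper's body presses on something with over 40 N, if the wrist force passes 120 N, or if a joint passes its speed limit or range.

## Working session

There is one attempt and no reset: what is moved stays moved. The work goes in short steps, Python scripts to look and compute and a shell command to move; the robot and the scene stay as the last step left them, time stands still between calls to the robot, and variables do not carry over. Pictures are saved under pics/ and viewed, about 12 in all and at most 16, crops included, and the job is handed in when it is done.

```bash
mkdir -p pics; ls; cat > h.py <<'E'
import numpy as np, cv2
from rig import bot, vision
def snap(name, fn):
    s=bot.read_state(); im=vision.capture(name); cv2.imwrite('pics/'+fn+'.png', im[:,:,::-1]); return im,s
def cam(name, s=None):
    i=vision.camera_info(name); K=np.array(i['intrinsics'])
    if 'mount' in i:
        T=np.eye(4); T[:3,:3]=np.array(s['tcp_rot']); T[:3,3]=s['position']
        W=T@np.array(i['mount'])
    else: W=np.linalg.inv(np.array(i['camera_from_world']))
    return K,W
def ray(K,W,u,v):
    d=np.linalg.inv(K)@[u,v,1]; d=W[:3,:3]@[d[0],-d[1],-d[2]]; return W[:3,3],d
def onz(K,W,u,v,z):
    o,d=ray(K,W,u,v); return o+d*(z-o[2])/d[2]
def proj(K,W,p):
    c=W[:3,:3].T@(np.array(p)-W[:3,3]); q=K@[c[0],-c[1],-c[2]]; return q[:2]/q[2]
E
python3 - <<'E'
from h import *
for n in ['scene','side','wrist']:
    im,s=snap(n,n+'0'); print(n,{k:np.round(v,3).tolist() if not isinstance(v,str) else v for k,v in vision.camera_info(n).items()})
print(s, bot.grip_depth)
E
```

```text
pics
scene {'intrinsics': [[497.385, 0.0, 316.578], [0.0, 497.385, 241.659], [0.0, 0.0, 1.0]], 'camera_from_world': [[-0.359, 0.933, 0.013, 0.2], [-0.696, -0.277, 0.663, 0.313], [0.622, 0.229, 0.749, -1.426], [0.0, 0.0, 0.0, 1.0]]}
side {'intrinsics': [[623.121, 0.0, 317.141], [0.0, 623.121, 244.167], [0.0, 0.0, 1.0]], 'camera_from_world': [[0.883, -0.47, -0.008, -0.443], [0.359, 0.663, 0.657, -0.198], [-0.304, -0.583, 0.754, -1.348], [0.0, 0.0, 0.0, 1.0]]}
wrist {'intrinsics': [[406.58, 0.0, 323.021], [0.0, 406.58, 236.897], [0.0, 0.0, 1.0]], 'mount': [[0.001, 0.958, 0.286, 0.078], [1.0, -0.001, -0.001, 0.0], [-0.0, 0.286, -0.958, -0.163], [0.0, 0.0, 0.0, 1.0]]}
{'time_s': 0.1, 'joint_positions': array([ 5.70360188e+01,  3.02724385e+01,  8.21481193e+01, -4.49491101e-04,
        6.76902524e+01, -1.02272424e+01]), 'qvel': array([ 0.02600958,  0.04664922, -0.18049023, -0.04841817,  0.02814809,
       -0.00231332]), 'tau': array([-4.45944970e-04, -4.40984452e+01, -1.77150124e+01,  6.34547300e-02,
        5.33929642e-02, -2.88906188e-05]), 'position': array([0.24117386, 0.57588495, 0.22168751]), 'tcp_rot': array([[-9.22291429e-01,  3.86493758e-01, -1.04622382e-03],
       [ 3.86495028e-01,  9.22290056e-01, -1.62660171e-03],
       [ 3.36250421e-04, -1.90456112e-03, -9.99998130e-01]]), 'force': array([-0.15358309, -0.47936577, -0.14544466]), 'moment': array([0.03338442, 0.00342653, 0.01545118]), 'opening': 1.0005329692405454} -0.0187
```

View pics/scene0.png

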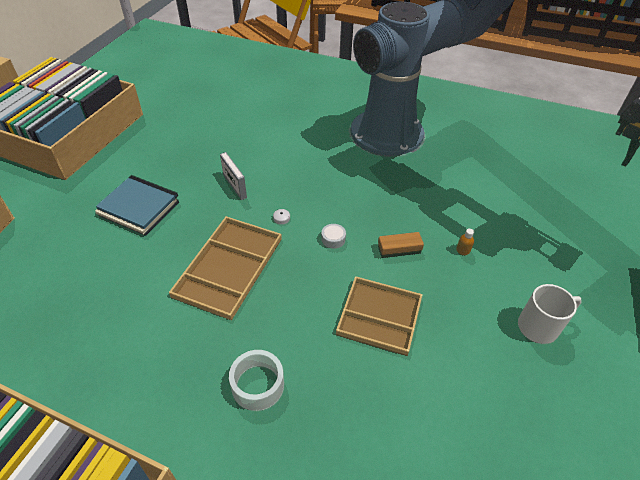

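View pics/side0.png

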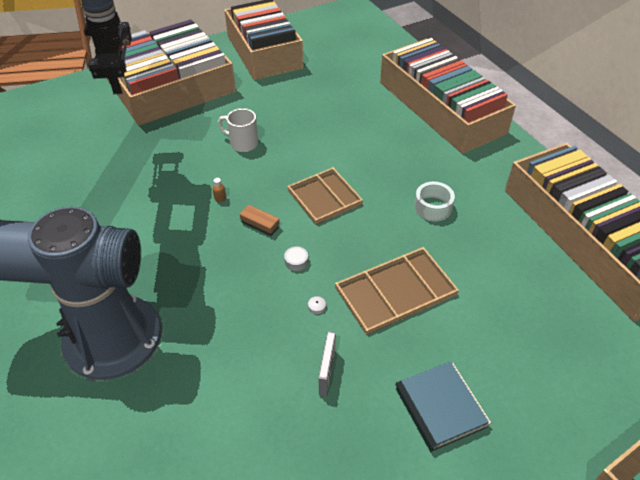

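Both pictures show everything: scene view has the long tray around (226,267), the short tray around (380,315), bottle (466,243), brush (400,245), tin (333,235), adapter (282,216), cassette (233,176), mug (548,313), CD stack (137,205). Side view has the same things unoccluded. Now I'll measure them.

```bash
cat > m.py <<'E'
from h import *
def comps(im):
    hsv=cv2.cvtColor(im,cv2.COLOR_RGB2HSV)
    m=((hsv[:,:,0]<60)|(hsv[:,:,0]>95)|(hsv[:,:,1]<70)).astype(np.uint8)*255
    cs,_=cv2.findContours(m,cv2.RETR_EXTERNAL,cv2.CHAIN_APPROX_NONE)
    return m,[c for c in cs if cv2.contourArea(c)>80]
E
python3 - <<'E'
from m import *
P={'scene':dict(long=(226,267),short=(380,315),bottle=(466,243),brush=(400,245),tin=(333,235),adapter=(282,216),cassette=(233,176)),
'side':dict(long=(398,290),short=(325,195),bottle=(220,192),brush=(260,220),tin=(296,258),adapter=(317,305),cassette=(327,365))}
for n in P:
    im=cv2.cvtColor(cv2.imread(f'pics/{n}0.png'),cv2.COLOR_BGR2RGB); K,W=cam(n)
    m,cs=comps(im)
    for o,p in P[n].items():
        c=[c for c in cs if cv2.pointPolygonTest(c,p,True)>-4]
        if not c: print(n,o,'none'); continue
        c=max(c,key=cv2.contourArea)
        if o in('long','short'):
            r=cv2.approxPolyDP(cv2.convexHull(c),6,True)[:,0]
            q=np.array([onz(K,W,*x,.018)[:2] for x in r])
            print(n,o,r.tolist(),q.round(4).tolist(),'len',np.linalg.norm(q-np.roll(q,-1,0),axis=1).round(4),'mean',q.mean(0).round(4))
        else:
            h=dict(bottle=.033,brush=.02,tin=.012,adapter=.008,cassette=.035)[o]
            q=np.array([onz(K,W,*x,h)[:2] for x in c[:,0]],np.float32)
            M=cv2.moments(c); u,v=M['m10']/M['m00'],M['m01']/M['m00']
            print(n,o,cv2.contourArea(c),(round(u),round(v)),cv2.boundingRect(c),'pos',onz(K,W,u,v,h).round(4),[np.round(x,3) for x in cv2.minAreaRect(q)])
        
E
```

```text
scene long [[225, 216], [281, 234], [231, 320], [169, 294]] [[0.4834, -0.2598], [0.4872, -0.1143], [0.7342, -0.1132], [0.725, -0.2604]] len [0.1455 0.247  0.1475 0.2416] mean [ 0.6075 -0.1869]
scene short [[355, 276], [422, 294], [407, 355], [336, 334]] [[0.5398, 0.0806], [0.5332, 0.2243], [0.6818, 0.2299], [0.6881, 0.0904]] len [0.1439 0.1487 0.1397 0.1486] mean [0.6107 0.1563]
scene bottle 305.5 (465, 242) (456, 228, 18, 28) pos [0.3709 0.2826 0.033 ] [array([0.367, 0.283]), array([0.032, 0.086]), np.float64(85.05)]
scene brush 854.5 (400, 244) (378, 232, 46, 26) pos [0.4173 0.1468 0.02  ] [array([0.417, 0.149]), array([0.065, 0.103]), np.float64(30.132)]
scene tin 477.0 (333, 236) (321, 224, 25, 25) pos [ 0.4426 -0.0036  0.012 ] [array([ 0.443, -0.003]), array([0.075, 0.056]), np.float64(20.706)]
scene adapter 193.5 (281, 216) (273, 209, 17, 15) pos [ 0.4261 -0.1414  0.008 ] [array([ 0.426, -0.142]), array([0.047, 0.038]), np.float64(23.147)]
scene cassette 581.0 (233, 175) (220, 152, 27, 48) pos [ 0.3637 -0.298   0.035 ] [array([ 0.361, -0.301]), array([0.186, 0.044]), np.float64
[... 412 characters left out ...]
 190) (212, 177, 14, 26) pos [0.3631 0.2766 0.033 ] [array([0.364, 0.28 ]), array([0.095, 0.032]), np.float64(75.276)]
side brush 691.0 (259, 219) (239, 204, 41, 32) pos [0.4173 0.146  0.02  ] [array([0.417, 0.146]), array([0.061, 0.112]), np.float64(30.488)]
side tin 480.0 (296, 258) (284, 246, 25, 25) pos [ 0.4432 -0.0032  0.012 ] [array([ 0.443, -0.003]), array([0.074, 0.057]), np.float64(62.513)]
side adapter 261.5 (317, 305) (307, 296, 20, 19) pos [ 0.4243 -0.1429  0.008 ] [array([ 0.424, -0.143]), array([0.049, 0.042]), np.float64(61.636)]
side cassette 671.5 (327, 363) (318, 331, 18, 66) pos [ 0.3653 -0.2974  0.035 ] [array([ 0.367, -0.296]), array([0.15 , 0.026]), np.float64(52.172)]
```

```bash
cat >> h.py <<'E'
from scipy.spatial.transform import Rotation as Ro
def go(p,a,s=None):
    s=s or bot.read_state(); R=np.array(s['tcp_rot']); a=np.radians(a)
    T=np.array([[-np.sin(a),np.cos(a),0],[np.cos(a),np.sin(a),0],[0,0,-1]]).T
    d=R.T@(np.array(p)-s['position'])*1000; w=Ro.from_matrix(R.T@T).as_rotvec(degrees=True)
    j=np.degrees(np.arctan2(R[1,1],R[0,1]))
    print('at',np.round(s['position'],4),'jaw',round(j,2),'t',round(s['time_s'],2),'-> rows',d.round(1).tolist(),w.round(1).tolist(), 'nrows>=',round(max(np.linalg.norm(d)/41.7,np.linalg.norm(w)/7.16),1))
E
python3 - <<'E'
from h import *
def tri(a,b):
    A=np.zeros((3,3));r=np.zeros(3)
    for n,q in (('scene',a),('side',b)):
        o,d=ray(*cam(n),*q); d/=np.linalg.norm(d); M=np.eye(3)-np.outer(d,d); A+=M; r+=M@o
    return np.linalg.solve(A,r).round(4)
print('bottle',tri((465,242),(218,190)),'mug',tri((546,313),(243,130)),'cd',tri((137,204),(443,403)))
go([.367,.28,.13],90)
E
```

```text
bottle [0.3642 0.2824 0.0279] mug [0.5108 0.459  0.0448] cd [ 0.5271 -0.4741  0.019 ]
at [0.2412 0.576  0.2218] jaw 67.27 t 0.15 -> rows [-230.4, -224.2, 92.1] [-0.1, -0.0, -22.7] nrows>= 8.0
```

```bash
python3 -m jog '[[[-228,-226,92],[0,0,-22.7],0.3],[[-228,-226,92],[0,0,-22.7],0.3],[[-228,-226,92],[0,0,-22.7],0.3],[[-228,-226,92],[0,0,-22.7],0.3],[[-228,-226,92],[0,0,-22.7],0.3],[[-228,-226,92],[0,0,-22.7],0.3],[[-228,-226,92],[0,0,-22.7],0.3],[[-228,-226,92],[0,0,-22.7],0.3],[[-228,-226,92],[0,0,-22.7],0.3],[[-228,-226,92],[0,0,-22.7],0.3],[[-228,-226,92],[0,0,-22.7],0.3],[[-228,-226,92],[0,0,-22.7],0.3]]'
python3 - <<'E'
from m import *
im,s=snap('wrist','w1'); K,W=cam('wrist',s)
m,cs=comps(im)
for c in cs:
    r=cv2.boundingRect(c); M=cv2.moments(c); print(r, onz(K,W,M['m10']/M['m00'],M['m01']/M['m00'],.02).round(4))
print(s['opening'],proj(K,W,[.364,.282,.066]),proj(K,W,[.364,.282,0])); go([.364,.282,.009],90,s)
E
```

```text
time_s: 1.15
position: [0.3644, 0.281, 0.1309]
tcp_rot: [[-1.0, -0.001, 0.001], [-0.001, 1.0, 0.001], [-0.001, 0.001, -1.0]]
force: [-0.3, 0.0, -0.1]
opening: 0.704
(0, 248, 640, 232) [0.4954 0.2745 0.02  ]
(302, 209, 49, 62) [0.3696 0.2833 0.02  ]
0.7035708165845442 [324.41202087 252.67061296] [324.01389761 224.05579781]
at [0.3644 0.281  0.1309] jaw 90.04 t 1.15 -> rows [0.5, 0.9, 121.9] [0.0, 0.0, 0.0] nrows>= 2.9
```

View pics/w1.png

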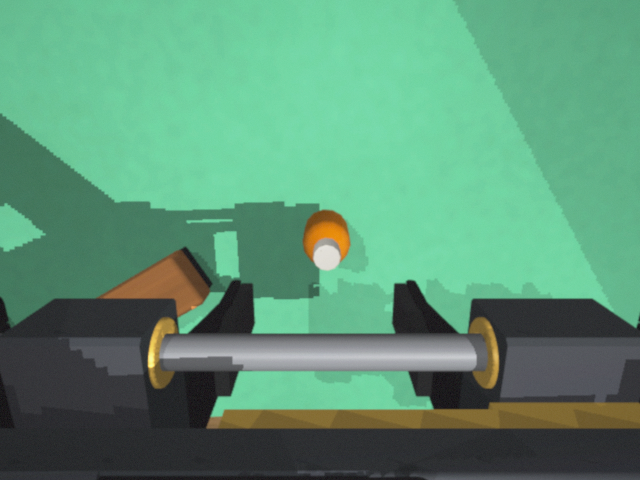

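The bottle cap is at (327,257), about 2 mm from the predicted position, and the fingers straddle it. I'll descend and grip.

```bash
python3 -m jog '[[[-1,2,40],[0,0,0],0.3],[[-1,2,80],[0,0,0],0.3],[[-1,2,110],[0,0,0],0.3],[[-1,2,122],[0,0,0],0.3],[[-1,2,122],[0,0,0],0.3],[[-1,2,122],[0,0,0],1],[[-1,2,122],[0,0,0],1],[[-1,2,122],[0,0,0],1],[[-1,2,122],[0,0,0],1],[[-1,2,122],[0,0,0],1]]'
python3 -m jog '[[[0,0,-40],[0,0,0],1],[[0,0,-80],[0,0,0],1],[[0,0,-120],[0,0,0],1],[[0,0,-120],[0,0,0],1]]'
python3 - <<'E'
from h import *
go([.694,-.190,.13],90)
E
```

```text
time_s: 2.03
position: [0.3661, 0.2823, 0.0096]
tcp_rot: [[-1.0, 0.0, 0.002], [0.0, 1.0, 0.001], [-0.002, 0.001, -1.0]]
force: [-0.5, 0.3, 0.2]
opening: 0.404
time_s: 2.37
position: [0.3693, 0.2837, 0.1347]
tcp_rot: [[-1.0, 0.0, 0.012], [0.0, 1.0, 0.006], [-0.012, 0.006, -1.0]]
force: [-0.3, 0.3, -0.5]
opening: 0.351
at [0.3693 0.2837 0.1347] jaw 89.98 t 2.37 -> rows [-324.8, -473.6, 6.1] [0.3, 0.7, -0.0] nrows>= 13.8
```

```bash
python3 -m jog '[[[-23,-34,0],[0,0,0],1],[[-46,-68,0],[0,0,0],1],[[-69,-102,0],[0,0,0],1],[[-92,-136,0],[0,0,0],1],[[-115,-170,0],[0,0,0],1],[[-138,-204,0],[0,0,0],1],[[-161,-238,0],[0,0,0],1],[[-184,-272,0],[0,0,0],1],[[-207,-306,0],[0,0,0],1],[[-230,-340,0],[0,0,0],1],[[-253,-374,0],[0,0,0],1],[[-276,-408,0],[0,0,0],1]]'
python3 -m jog '[[[-22,-32,0],[0,0,0],1],[[-44,-60,0],[0,0,0],1],[[-48,-66,0],[0,0,0],1],[[-48,-66,0],[0,0,0],1],[[-48,-66,0],[0,0,0],1]]'
python3 - <<'E'
from m import *
im,s=snap('wrist','w2'); print(s['opening']); go([.694,-.19,.016],90,s)
E
```

```text
time_s: 3.37
position: [0.6414, -0.1282, 0.1284]
tcp_rot: [[-1.0, 0.001, -0.0], [0.001, 1.0, 0.0], [0.0, 0.0, -1.0]]
force: [1.1, -0.1, -0.9]
opening: 0.352
time_s: 3.78
position: [0.6879, -0.1919, 0.1277]
tcp_rot: [[-1.0, 0.002, -0.002], [0.002, 1.0, 0.002], [0.002, 0.002, -1.0]]
force: [-1.0, 0.9, -1.3]
opening: 0.358
0.35830944079779753
at [ 0.6879 -0.1919  0.1277] jaw 89.91 t 3.78 -> rows [-6.4, 1.7, 111.7] [0.1, -0.1, -0.1] nrows>= 2.7
```

View pics/w2.png

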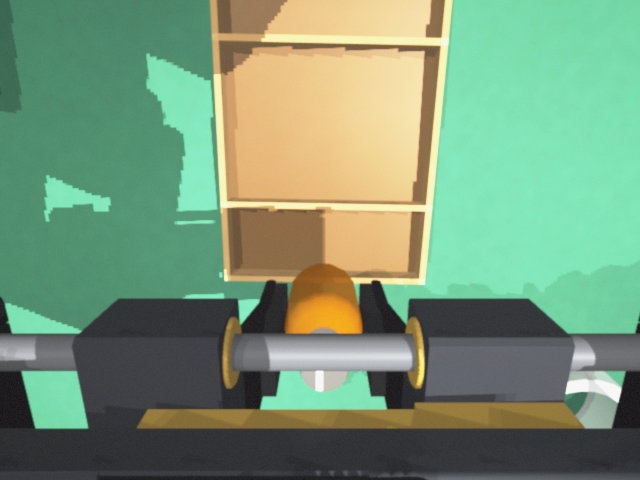

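The wrist view shows the narrow bay at rows 207–280, with rim corners around (226,281) and (426,283) and dividers at rows 205 and 40. I'll cast these onto z = 18 mm.

```bash
python3 - <<'E'
from h import *
s=bot.read_state(); K,W=cam('wrist',s)
for q in [(225,281),(427,283),(221,205),(433,208),(213,39),(449,42)]: print(q,onz(K,W,*q,.018).round(4))
E
```

```text
(225, 281) [ 0.7237 -0.2615  0.018 ]
(427, 283) [ 0.7254 -0.1152  0.018 ]
(221, 205) [ 0.6677 -0.2604  0.018 ]
(433, 208) [ 0.6698 -0.1151  0.018 ]
(213, 39) [ 0.5641 -0.2579  0.018 ]
(449, 42) [ 0.5657 -0.1133  0.018 ]
```

```bash
python3 -m jog '[[[-8,4,30],[0,0,0],1],[[-8,4,70],[0,0,0],1],[[-8,4,100],[0,0,0],1],[[-8,4,112],[0,0,0],1],[[-8,4,112.5],[0,0,0],1],[[-8,4,112.5],[0,0,0],1],[[-8,4,112.5],[0,0,0],1]]'
python3 - <<'E'
from h import *
s=bot.read_state(); print(s['opening']); go([.6955,-.188,.0145],90,s)
E
```

```text
time_s: 4.42
position: [0.6963, -0.1858, 0.0177]
tcp_rot: [[-1.0, -0.001, -0.001], [-0.001, 1.0, 0.001], [0.001, 0.001, -1.0]]
force: [-1.5, 1.8, 6.4]
opening: 0.361
0.3607741345726201
at [ 0.6963 -0.1858  0.0177] jaw 90.07 t 4.42 -> rows [0.8, -2.2, 3.2] [0.1, -0.1, 0.1] nrows>= 0.1
```

```bash
python3 -m jog '[[[0,0,0],[0,0,0],1],[[0,0,0],[0,0,0],1]]'; python3 -m jog '[[[0,0,0],[0,0,0],0.4],[[0,0,0],[0,0,0],0.4],[[0,0,0],[0,0,0],0.4],[[0,0,-30],[0,0,0],0.4],[[0,0,-70],[0,0,0],0.4],[[0,0,-110],[0,0,0],0.4],[[0,0,-120],[0,0,0],0.4]]'
python3 - <<'E'
from m import *
im,s=snap('scene','s1'); im,s=snap('side','d1'); go([.417,.146,.12],120,s)
# brush axis from first images
for n in('scene','side'):
    im=cv2.cvtColor(cv2.imread(f'pics/{n}0.png'),cv2.COLOR_BGR2RGB); K,W=cam(n)
    hsv=cv2.cvtColor(im,cv2.COLOR_RGB2HSV)
    x,y,w,h=dict(scene=(372,226,58,38),side=(233,198,53,44))[n]
    m=np.zeros((480,640),np.uint8); m[y:y+h,x:x+w]=((hsv[y:y+h,x:x+w,0]<25)&(hsv[y:y+h,x:x+w,1]>90)&(hsv[y:y+h,x:x+w,2]>60))*255
    c=max(cv2.findContours(m,0,1)[0],key=cv2.contourArea)
    q=np.array([onz(K,W,*p,.03)[:2] for p in c[:,0]],np.float32); print(n,cv2.minAreaRect(q))
    print(cv2.approxPolyDP(cv2.convexHull(q),.008,True)[:,0].round(4).tolist())
E
python3 - <<'E'
import cv2,numpy as np
a=cv2.imread('pics/s1.png')[200:340,150:300];b=cv2.imread('pics/d1.png')[230:350,320:470]
cv2.imwrite('pics/c1.png',np.hstack([cv2.resize(a,(400,400)),cv2.resize(b,(400,400))]))
E
```

```text
time_s: 4.58
position: [0.6963, -0.1858, 0.0177]
tcp_rot: [[-1.0, -0.001, -0.001], [-0.001, 1.0, 0.002], [0.001, 0.002, -1.0]]
force: [-2.2, 2.8, 6.5]
opening: 0.356
time_s: 5.17
position: [0.701, -0.1897, 0.1433]
tcp_rot: [[-1.0, 0.0, 0.011], [0.0, 1.0, -0.005], [-0.011, -0.005, -1.0]]
force: [0.2, 0.1, 1.6]
opening: 0.597
at [ 0.7011 -0.1898  0.1434] jaw 89.99 t 5.22 -> rows [284.4, 335.9, 18.3] [-0.5, 0.6, -30.0] nrows>= 10.6
scene ((0.4228594899177551, 0.14754940569400787), (0.05389603599905968, 0.098814457654953), 30.126169204711914)
[[0.3763999938964844, 0.17659999430179596], [0.420199990272522, 0.0997999981045723], [0.46970000863075256, 0.11869999766349792], [0.4239000082015991, 0.19470000267028809]]
side ((0.41409361362457275, 0.13910838961601257), (0.05254286900162697, 0.10268725454807281), 30.324066162109375)
[[0.4092000126838684, 0.19499999284744263], [0.38040000200271606, 0.17890000343322754], [0.3752000033855438, 0.15459999442100525], [0.42089998722076416, 0.08460000157356262], [0.4544999897480011, 0.11550000309944153]]
```

View pics/c1.png

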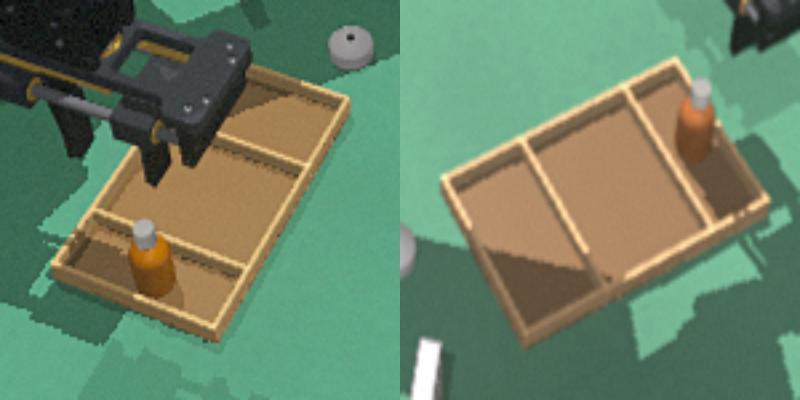

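The bottle stands upright in the narrow bay. Next is the brush: long axis at 120°, so jaws at 30°.

```bash
python3 -m jog '[[[30,33,2],[0,0,6],0.2],[[55,66,3],[0,0,12],0.2],[[82,97,5],[0,0,18],0.2],[[108,128,6],[0,0,24],0.2],[[135,160,8],[0,0,30],0.2],[[161,190,10],[0,0,36],0.2],[[188,222,11],[0,0,42],0.2],[[214,253,13],[0,0,48],0.2],[[240,284,14],[0,0,54],0.2],[[267,315,16],[0,0,60],0.2],[[284,336,18],[0.5,0,60],0.2],[[284,336,18],[0.5,0,60],0.2]]'
python3 -m jog '[[[0,0,0],[0,0,0],0.2],[[0,0,0],[0,0,0],0.2]]'
python3 - <<'E'
from m import *
im,s=snap('wrist','w3'); K,W=cam('wrist',s); print(s['opening']); go([.417,.146,.006],30,s)
hsv=cv2.cvtColor(im,cv2.COLOR_RGB2HSV)
m=((hsv[:,:,0]<25)&(hsv[:,:,1]>90)&(hsv[:,:,2]>60)).astype(np.uint8)*255; m[300:]=0
c=max(cv2.findContours(m,0,1)[0],key=cv2.contourArea)
print(cv2.boundingRect(c)); q=np.array([onz(K,W,*p,.034)[:2] for p in c[:,0]],np.float32); print(cv2.minAreaRect(q))
E
```

```text
time_s: 6.27
position: [0.4053, 0.1504, 0.116]
tcp_rot: [[-0.504, 0.864, -0.016], [0.864, 0.504, -0.008], [0.001, -0.018, -1.0]]
force: [0.3, -0.4, -0.6]
opening: 0.801
time_s: 6.43
position: [0.4135, 0.1476, 0.1172]
tcp_rot: [[-0.5, 0.866, -0.005], [0.866, 0.5, -0.008], [-0.004, -0.008, -1.0]]
force: [-0.5, 0.3, -0.5]
opening: 0.801
0.800622897194239
at [0.4135 0.1476 0.1172] jaw 30.01 t 6.43 -> rows [-2.7, 3.1, 111.2] [-0.5, 0.2, 0.0] nrows>= 2.7
(298, 171, 65, 129)
((0.4153517186641693, 0.15320390462875366), (0.03946986794471741, 0.08454717695713043), 30.29230308532715)
```

View pics/w3.png

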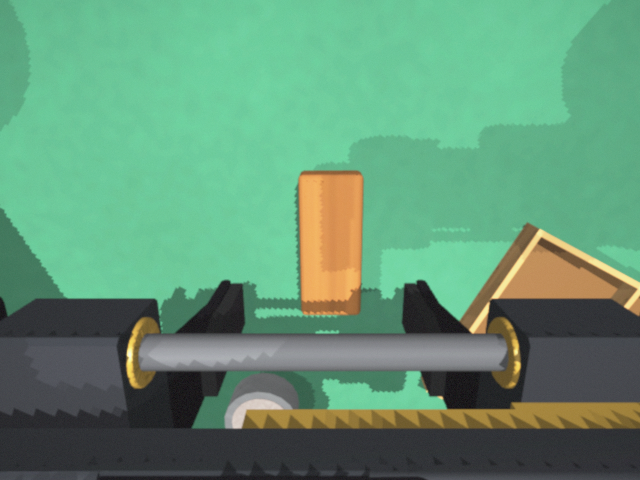

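The brush spans (298–363, 171–313), angle 30.3°, centre ≈ (0.4175, 0.1475), matching the fixed cameras. I'll descend in two stages.

```bash
python3 -m jog '[[[-1,4,30],[0,0,0],0.2],[[-1,4,60],[0,0,0],0.2],[[-1,4,60],[0,0,0],0.2],[[-1,4,60],[0,0,0],0.2]]'
python3 - <<'E'
from h import *
go([.4175,.1475,.0075],30.3)
E
```

```text
time_s: 6.82
position: [0.4167, 0.1474, 0.0568]
tcp_rot: [[-0.498, 0.867, -0.009], [0.867, 0.498, -0.008], [-0.002, -0.011, -1.0]]
force: [-0.2, 0.3, 0.4]
opening: 0.799
at [0.4167 0.1474 0.0568] jaw 29.85 t 6.82 -> rows [-0.3, 1.3, 49.2] [-0.6, 0.1, -0.5] nrows>= 1.2
```

```bash
python3 -m jog '[[[0,1,30],[-0.6,0,-0.4],0.2],[[0,1,49],[-0.6,0,-0.4],0.2],[[0,1,49],[-0.6,0,-0.4],0.2],[[0,1,49],[-0.6,0,-0.4],1],[[0,1,49],[-0.6,0,-0.4],1],[[0,1,49],[-0.6,0,-0.4],1],[[0,1,49],[-0.6,0,-0.4],1],[[0,1,49],[-0.6,0,-0.4],1],[[0,1,49],[-0.6,0,-0.4],1],[[0,1,49],[-0.6,0,-0.4],1]]'
python3 -m jog '[[[0,0,-10],[0,0,0],1],[[0,0,-40],[0,0,0],1],[[0,0,-80],[0,0,0],1],[[0,0,-120],[0,0,0],1],[[0,0,-120],[0,0,0],1],[[0,0,-120],[0,0,0],1]]'
python3 - <<'E'
from h import *
s=bot.read_state(); print(s['opening']); go([.6165,-.187,.13],-0.8,s)
E
```

```text
time_s: 7.65
position: [0.4182, 0.1488, 0.0098]
tcp_rot: [[-0.506, 0.863, 0.006], [0.863, 0.506, -0.002], [-0.005, 0.005, -1.0]]
force: [-0.3, -0.5, 7.7]
opening: 0.454
time_s: 8.15
position: [0.4186, 0.1492, 0.1311]
tcp_rot: [[-0.506, 0.863, 0.011], [0.863, 0.506, -0.001], [-0.007, 0.009, -1.0]]
force: [-0.6, 0.0, -1.4]
opening: 0.456
0.4558845571448238
at [0.4186 0.1492 0.1311] jaw 30.39 t 8.15 -> rows [-390.1, 0.7, 3.7] [0.6, 0.2, 31.2] nrows>= 9.4
```

```bash
python3 -m jog '[[[-35,0,0],[0,0,3],1],[[-70,0,0],[0,0,7],1],[[-105,0,1],[0,0,10],1],[[-140,0,1],[0,0,13],1],[[-175,0,1],[0,0,17],1],[[-210,0,2],[0,0,20],1],[[-245,0,2],[0,0,23],1],[[-280,0,2],[0,0,26],1],[[-315,0,3],[0,0,29],1],[[-350,0,3],[0,0,31],1],[[-380,1,4],[0.6,0.2,31.2],1],[[-390,1,4],[0.6,0.2,31.2],1]]'
python3 -m jog '[[[0,0,0],[0,0,0],1],[[0,0,0],[0,0,0],1],[[0,0,0],[0,0,0],1]]'
python3 - <<'E'
from h import *
s=bot.read_state(); print(s['opening']); go([.6165,-.187,.014],-0.8,s)
E
```

```text
time_s: 9.15
position: [0.617, -0.1915, 0.1238]
tcp_rot: [[0.018, 1.0, -0.006], [1.0, -0.018, -0.003], [-0.003, -0.006, -1.0]]
force: [0.0, -0.0, -0.2]
opening: 0.459
time_s: 9.4
position: [0.613, -0.1849, 0.1249]
tcp_rot: [[0.014, 1.0, -0.011], [1.0, -0.014, 0.002], [0.001, -0.011, -1.0]]
force: [0.1, -0.2, 0.7]
opening: 0.458
0.4580280619073465
at [ 0.613  -0.1849  0.1249] jaw -0.79 t 9.4 -> rows [-2.2, 4.7, 110.9] [-0.6, -0.1, 0.0] nrows>= 2.7
```

```bash
python3 -m jog '[[[-2,4,30],[-0.6,0,0],1],[[-2,4,70],[-0.6,0,0],1],[[-2,4,90],[-0.6,0,0],1],[[-2,4,90],[-0.6,0,0],1],[[-2,4,90],[-0.6,0,0],1],[[-2,4,90],[-0.6,0,0],1]]'
python3 - <<'E'
from h import *
s=bot.read_state(); print(s['opening']); go([.6165,-.187,.014],-0.8,s)
E
```

```text
time_s: 9.9
position: [0.6193, -0.1886, 0.038]
tcp_rot: [[0.013, 1.0, 0.006], [1.0, -0.013, -0.002], [-0.002, 0.006, -1.0]]
force: [-0.4, -0.3, 0.2]
opening: 0.457
0.4565426205219071
at [ 0.6193 -0.1886  0.038 ] jaw -0.77 t 9.9 -> rows [1.6, -3.0, 23.9] [0.4, 0.1, 0.0] nrows>= 0.6
```

```bash
python3 -m jog '[[[1,-3,12],[0.2,0,0],1],[[1,-3,22],[0.2,0,0],1],[[1,-3,23.5],[0.2,0,0],1],[[1,-3,23.5],[0.2,0,0],1],[[1,-3,23.5],[0.2,0,0],1],[[1,-3,23.5],[0.2,0,0],1]]'
python3 - <<'E'
from h import *
s=bot.read_state(); print(s['opening'],s['force']); go([.6165,-.187,.0138],-0.8,s)
E
```

```text
time_s: 10.4
position: [0.6161, -0.1882, 0.0138]
tcp_rot: [[0.015, 1.0, 0.002], [1.0, -0.015, -0.002], [-0.002, 0.002, -1.0]]
force: [-0.3, 1.6, 4.7]
opening: 0.459
0.4592621558297765 [-0.25109227  1.58485134  4.72002857]
at [ 0.6161 -0.1882  0.0138] jaw -0.83 t 10.4 -> rows [1.2, 0.3, -0.0] [0.1, 0.1, -0.0] nrows>= 0.0
```

```bash
python3 -m jog '[[[0,0,0],[0,0,0],0.4],[[0,0,0],[0,0,0],0.4],[[0,0,0],[0,0,0],0.4],[[0,0,-10],[0,0,0],0.4],[[0,0,-40],[0,0,0],0.4],[[0,0,-80],[0,0,0],0.4],[[0,0,-110],[0,0,0],0.4],[[0,0,-110],[0,0,0],0.4]]'
python3 - <<'E'
from h import *
s=bot.read_state(); print(s['opening'],s['force']); go([.425,-.142,.12],90,s)
E
```

```text
time_s: 11.07
position: [0.62, -0.1902, 0.1307]
tcp_rot: [[0.015, 1.0, 0.013], [1.0, -0.014, -0.008], [-0.007, 0.013, -1.0]]
force: [0.6, -0.3, 1.6]
opening: 0.599
0.5986990780052676 [ 0.639829   -0.2749991   1.61872568]
at [ 0.62   -0.1902  0.1307] jaw -0.83 t 11.07 -> rows [45.5, -195.8, 7.7] [0.3, 0.9, -90.8] nrows>= 12.7
```

```bash
python3 -m jog '[[[4,-16,0],[0,0,-7],0.2],[[8,-33,1],[0,0,-14],0.2],[[12,-50,2],[0,0,-21],0.2],[[16,-66,2],[0,0,-28],0.2],[[20,-83,3],[0,0,-35],0.2],[[24,-100,4],[0,0,-42],0.2],[[28,-116,4],[0,0,-49],0.2],[[32,-132,5],[0,0,-56],0.2],[[36,-150,6],[0,0,-63],0.2],[[40,-166,7],[0,0,-70],0.2],[[43,-182,7],[0,0,-77],0.2],[[45,-192,8],[0,0,-84],0.2]]'
python3 -m jog '[[[3,0,0],[0,0,-6.8],0.2],[[3,0,0],[0,0,-6.8],0.2],[[3,0,0],[0,0,-6.8],0.2]]'
python3 - <<'E'
from m import *
im,s=snap('wrist','w4'); print(s['opening']); K,W=cam('wrist',s)
print(proj(K,W,[.425,-.142,.018])); go([.425,-.142,.003],90,s)
snap('side','d2')
m,cs=comps(im)
for c in cs: print(cv2.boundingRect(c),cv2.contourArea(c), onz(K,W,*cv2.minEnclosingCircle(c)[0],.006).round(4))
E
```

```text
time_s: 12.07
position: [0.4222, -0.1394, 0.115]
tcp_rot: [[-0.994, 0.113, -0.001], [0.113, 0.994, -0.0], [0.001, -0.001, -1.0]]
force: [-0.1, -0.8, -1.0]
opening: 0.8
time_s: 12.32
position: [0.4215, -0.1402, 0.1151]
tcp_rot: [[-1.0, 0.004, 0.002], [0.004, 1.0, -0.002], [-0.002, -0.002, -1.0]]
force: [0.2, 1.2, 1.1]
opening: 0.798
0.7983678155368799
[320.39257642 242.42793141]
at [ 0.4215 -0.1402  0.1151] jaw 89.77 t 12.32 -> rows [-3.3, -1.6, 112.1] [-0.1, 0.1, -0.2] nrows>= 2.7
(0, 225, 640, 255) 115584.0 [ 0.5493 -0.1434  0.006 ]
(294, 211, 58, 60) 2707.5 [ 0.4273 -0.1406  0.006 ]
(0, 90, 165, 151) 12614.0 [ 0.3634 -0.3005  0.006 ]
```

View pics/w4.png

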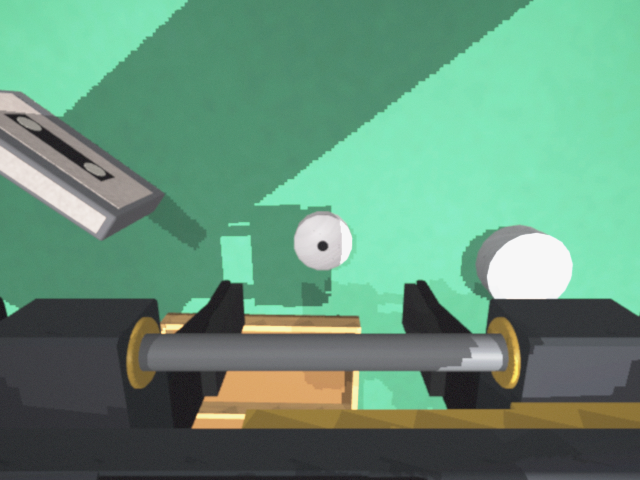

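The adapter's hole is at (322,245), giving a centre of about (0.427, −0.141). The cassette and tin are also visible at upper left and right, for later.

```bash
python3 -m jog '[[[-5,-1,40],[0,0,0],0.2],[[-5,-1,80],[0,0,0],0.2],[[-5,-1,90],[0,0,0],0.2],[[-5,-1,90],[0,0,0],0.2],[[-5,-1,90],[0,0,0],0.2]]'
python3 - <<'E'
from m import *
go([.4268,-.141,.0025],90)
E
```

```text
time_s: 12.83
position: [0.4265, -0.141, 0.0242]
tcp_rot: [[-1.0, 0.002, -0.0], [0.002, 1.0, -0.001], [0.0, -0.001, -1.0]]
force: [0.9, 0.3, 0.8]
opening: 0.802
at [ 0.4265 -0.141   0.0242] jaw 89.91 t 12.83 -> rows [-0.3, 0.1, 21.7] [-0.0, -0.0, -0.1] nrows>= 0.5
```

```bash
python3 -m jog '[[[0,0,14],[0,0,0],0.2],[[0,0,21],[0,0,0],0.2],[[0,0,21],[0,0,0],0.2],[[0,0,21],[0,0,0],1],[[0,0,21],[0,0,0],1],[[0,0,21],[0,0,0],1],[[0,0,21],[0,0,0],1],[[0,0,21],[0,0,0],1],[[0,0,21],[0,0,0],1],[[0,0,21],[0,0,0],1]]'
python3 -m jog '[[[0,0,-10],[0,0,0],1],[[0,0,-40],[0,0,0],1],[[0,0,-70],[0,0,0],1],[[0,0,-100],[0,0,0],1],[[0,0,-100],[0,0,0],1],[[0,0,-100],[0,0,0],1]]'
python3 - <<'E'
from h import *
s=bot.read_state(); print(s['opening']); go([.5265,-.186,.10],89.2,s)
E
```

```text
time_s: 13.67
position: [0.4266, -0.1412, 0.0042]
tcp_rot: [[-1.0, 0.001, 0.001], [0.001, 1.0, -0.002], [-0.001, -0.002, -1.0]]
force: [1.1, -0.1, 3.5]
opening: 0.445
time_s: 14.17
position: [0.4273, -0.1415, 0.1057]
tcp_rot: [[-1.0, 0.0, 0.005], [0.0, 1.0, -0.004], [-0.005, -0.004, -1.0]]
force: [-0.3, -0.5, -1.4]
opening: 0.44
0.44033098877000715
at [ 0.4273 -0.1415  0.1057] jaw 89.97 t 14.17 -> rows [-99.2, -44.5, 6.3] [-0.2, 0.3, 0.8] nrows>= 2.6
```

```bash
python3 -m jog '[[[-35,-16,2],[0,0,0.8],1],[[-70,-32,4],[0,0,0.8],1],[[-98,-44,10],[0,0,0.8],1],[[-99,-44,40],[0,0,0.8],1],[[-99,-44,70],[0,0,0.8],1],[[-99,-44,72],[0,0,0.8],1],[[-99,-44,72],[0,0,0.8],1],[[-99,-44,72],[0,0,0.8],1]]'
python3 - <<'E'
from h import *
s=bot.read_state(); print(s['opening']); go([.5265,-.186,.0082],89.2,s)
E
```

```text
time_s: 14.83
position: [0.5247, -0.1847, 0.0317]
tcp_rot: [[-1.0, 0.015, -0.001], [0.015, 1.0, -0.0], [0.001, -0.0, -1.0]]
force: [-0.4, -0.3, 0.1]
opening: 0.447
0.4467189348844251
at [ 0.5247 -0.1847  0.0317] jaw 89.17 t 14.83 -> rows [-1.9, -1.3, 23.5] [-0.0, -0.0, -0.0] nrows>= 0.6
```

```bash
python3 -m jog '[[[-2,-1,14],[0,0,0],1],[[-2,-1,22],[0,0,0],1],[[-2,-1,23],[0,0,0],1],[[-2,-1,23],[0,0,0],1],[[-2,-1,23],[0,0,0],0.4],[[-2,-1,23],[0,0,0],0.4],[[-2,-1,23],[0,0,0],0.4],[[-2,-1,10],[0,0,0],0.4],[[-2,-1,-30],[0,0,0],0.4],[[-2,-1,-70],[0,0,0],0.4],[[-2,-1,-110],[0,0,0],0.4],[[-2,-1,-110],[0,0,0],0.4]]'
python3 - <<'E'
from m import *
snap('scene','s3'); im,s=snap('side','d3'); print(s['opening'],s['force'])
# cassette: top-face corners at z=.070
for n in('scene0','side0','wrist'):
    im=cv2.imread('pics/w4.png' if n=='wrist' else f'pics/{n}.png')
    m,cs=comps(im[:,:,::-1].copy()); p=dict(scene0=(233,176),side0=(327,365),wrist=(60,160))[n]
    c=max([c for c in cs if cv2.pointPolygonTest(c,p,True)>-4],key=cv2.contourArea)
    print(n,cv2.approxPolyDP(cv2.convexHull(c),2.5,True)[:,0].tolist())
a=cv2.imread('pics/scene0.png')[140:210,205:265];b=cv2.imread('pics/side0.png')[325:405,300:360];c=cv2.imread('pics/d3.png')[230:350,320:470]
cv2.imwrite('pics/c2.png',np.hstack([cv2.resize(x,(w,420),interpolation=cv2.INTER_CUBIC) for x,w in((a,240),(b,240),(c,320))]))
E
```

```text
time_s: 15.83
position: [0.5319, -0.1885, 0.1498]
tcp_rot: [[-1.0, 0.014, 0.015], [0.014, 1.0, -0.009], [-0.015, -0.009, -1.0]]
force: [1.6, -0.8, 1.1]
opening: 0.6
0.6003690036709657 [-0.65736409  0.28297307 -0.21806937]
scene0 [[221, 153], [226, 152], [243, 175], [245, 198], [240, 199], [225, 178]]
side0 [[331, 331], [335, 332], [335, 353], [324, 396], [319, 395], [318, 375], [326, 334]]
wrist [[0, 90], [21, 92], [159, 189], [164, 195], [154, 210], [100, 240], [1, 175]]
```

View pics/c2.png

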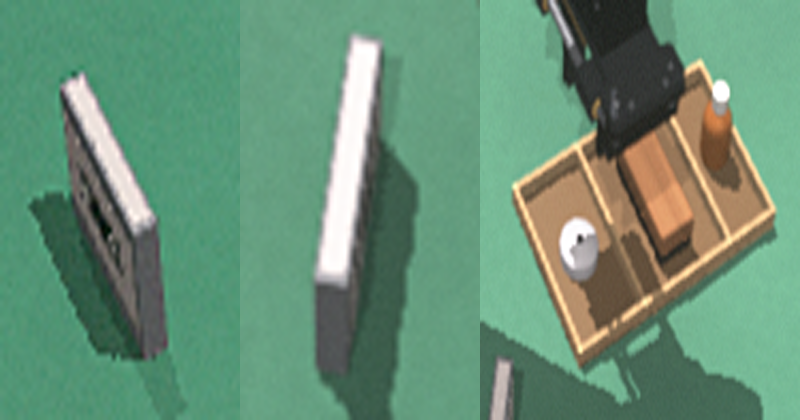

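The record kit is in place: bottle, brush and adapter, each in its bay. Now the cassette's top face corners.

```bash
python3 - <<'E'
from m import *
for n,q in (('side',[(328,332.2),(335.5,332.6),(327.5,378.3),(319.2,378.7)]),('scene',[(220.5,154.7),(226,152.7),(244.2,175.8),(238.2,177)])):
    p=np.array([onz(*cam(n),*x,.07)[:2] for x in q]); a=(p[0]+p[1])/2; b=(p[2]+p[3])/2
    print(n,p.round(4).tolist(),'c',p.mean(0).round(4),'L',np.linalg.norm(a-b).round(4),'ang',np.degrees(np.arctan2(*(a-b)[::-1])).round(1))
go([.364,-.298,.18],125)
E
```

```text
side [[0.3922, -0.2537], [0.4051, -0.2617], [0.3411, -0.345], [0.3266, -0.3382]] c [ 0.3662 -0.2997] L 0.106 ang 52.3
scene [[0.3406, -0.341], [0.3285, -0.3321], [0.39, -0.2507], [0.3992, -0.262]] c [ 0.3646 -0.2964] L 0.1002 ang -126.8
at [ 0.5285 -0.1866  0.1445] jaw 89.17 t 15.93 -> rows [162.7, -113.9, -36.0] [-0.3, 0.2, -35.8] nrows>= 5.0
```

```bash
python3 -m jog '[[[15,-10,-2],[0,0,7],0.4],[[30,-20,-4],[0,0,14],0.4],[[45,-30,-6],[0,0,21],0.4],[[60,-40,-8],[0,0,28],0.4],[[75,-50,-10],[0,0,35],0.4],[[90,-60,-12],[0,0,42],0.4],[[105,-70,-14],[0,0,49],0.4],[[120,-80,-16],[0,0,56],0.4],[[130,-90,-18],[0,0,63],0.4],[[145,-100,-20],[0,0,70],0.4],[[155,-108,-20],[0,0,77],0.4],[[162,-113,-20],[0,0,84],0.4]]'
python3 -m jog '[[[0,0,0],[0,0,7],0.4],[[0,0,0],[0,0,14],0.4],[[0,0,0],[0,0,21],0.4],[[0,0,0],[0,0,28],0.4],[[0,0,0],[0,0,35],0.4],[[0,0,0],[0,0,42],0.4],[[0,0,0],[0,0,42],0.4],[[0,0,0],[0,0,42],0.4]]'
python3 - <<'E'
from m import *
im,s=snap('wrist','w5'); print(s['opening']); go([.3655,-.298,.031],-37.2,s)
E
```

```text
time_s: 16.93
position: [0.3618, -0.2963, 0.1607]
tcp_rot: [[-0.083, 0.997, -0.001], [0.997, 0.083, 0.001], [0.001, -0.001, -1.0]]
force: [0.1, 0.9, 0.1]
opening: 0.601
time_s: 17.6
position: [0.363, -0.2958, 0.1609]
tcp_rot: [[0.597, 0.802, -0.001], [0.802, -0.597, 0.001], [0.0, -0.001, -1.0]]
force: [0.4, 0.6, -0.2]
opening: 0.597
0.5970959140133307
at [ 0.363  -0.2958  0.1609] jaw -36.65 t 17.6 -> rows [-0.3, 3.5, 129.9] [-0.1, -0.0, 0.5] nrows>= 3.1
```

View pics/w5.png

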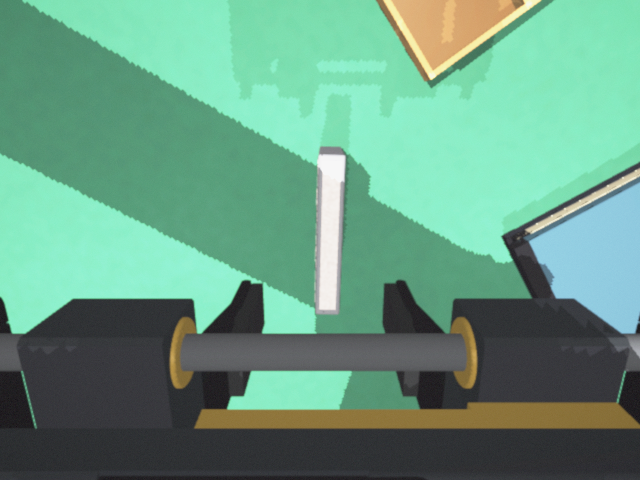

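The cassette's top face has corners (318,154), (345,154), (339,313) and (316,313), between the fingers. Casting onto z = 70 mm.

```bash
python3 - <<'E'
from m import *
s=bot.read_state(); K,W=cam('wrist',s)
p=np.array([onz(K,W,*x,.07)[:2] for x in [(318.5,154),(345,154),(339,313),(316,313)]]); a=(p[0]+p[1])/2; b=(p[2]+p[3])/2; c=p.mean(0)
ang=np.degrees(np.arctan2(*(a-b)[::-1])); print(c,np.linalg.norm(a-b),np.linalg.norm(p[2]-p[3]),ang); go([*c,.031],ang-90,s)
E
```

```text
[ 0.36809075 -0.29687177] 0.10814531931253897 0.015898227113391086 52.17189535687901
at [ 0.3631 -0.2959  0.1611] jaw -36.67 t 17.65 -> rows [2.2, 4.6, 130.1] [-0.0, -0.0, 1.2] nrows>= 3.1
```

```bash
python3 -m jog '[[[2,4.5,35],[0,0,1],0.4],[[2,4.5,70],[0,0,1],0.4],[[2,4.5,105],[0,0,1],0.4],[[2,4.5,128],[0,0,1],0.4],[[2,4.5,129],[0,0,1],0.4],[[2,4.5,129],[0,0,1],0.4],[[2,4.5,129],[0,0,1],1],[[2,4.5,129],[0,0,1],1],[[2,4.5,129],[0,0,1],1],[[2,4.5,129],[0,0,1],1],[[2,4.5,129],[0,0,1],1],[[2,4.5,129],[0,0,1],1]]'
python3 -m jog '[[[0,0,0],[0,0,0],1],[[0,0,0],[0,0,0],1]]'
python3 -m jog '[[[0,0,-10],[0,0,0],1],[[0,0,-40],[0,0,0],1],[[0,0,-80],[0,0,0],1],[[0,0,-120],[0,0,0],1],[[0,0,-120],[0,0,0],1],[[0,0,-120],[0,0,0],1]]'
python3 - <<'E'
from h import *
s=bot.read_state(); print(s['opening']); go([.56,.15,.16],2.2,s)
E
```

```text
time_s: 18.65
position: [0.3688, -0.2981, 0.0337]
tcp_rot: [[0.613, 0.79, 0.002], [0.79, -0.613, -0.002], [-0.001, 0.003, -1.0]]
force: [-1.0, 0.1, 0.3]
opening: 0.233
time_s: 18.82
position: [0.3687, -0.298, 0.0335]
tcp_rot: [[0.613, 0.79, 0.001], [0.79, -0.613, -0.002], [-0.001, 0.002, -1.0]]
force: [0.1, 0.9, 6.4]
opening: 0.193
time_s: 19.32
position: [0.3695, -0.2989, 0.1556]
tcp_rot: [[0.613, 0.79, 0.005], [0.79, -0.613, -0.006], [-0.002, 0.008, -1.0]]
force: [-0.5, 1.0, -1.7]
opening: 0.19
0.190117977709157
at [ 0.3695 -0.2989  0.1556] jaw -37.82 t 19.32 -> rows [471.4, -124.8, -6.4] [0.4, 0.3, -40.0] nrows>= 11.7
```

```bash
python3 - <<'E'
from h import *
go([.61,.06,.16],2.2)
E
```

```text
at [ 0.3695 -0.2989  0.1556] jaw -37.82 t 19.32 -> rows [431.0, -30.1, -5.6] [0.4, 0.3, -40.0] nrows>= 10.4
```

```bash
python3 -m jog '[[[38,-3,0],[0,0,-4],1],[[76,-5,0],[0,0,-8],1],[[114,-8,-1],[0,0,-12],1],[[152,-10,-2],[0,0,-16],1],[[190,-13,-2],[0,0,-20],1],[[228,-16,-3],[0,0,-24],1],[[266,-18,-3],[0,0,-28],1],[[304,-21,-4],[0,0,-32],1],[[342,-24,-4],[0,0,-36],1],[[380,-26,-5],[0,0,-40],1],[[418,-29,-6],[0,0,-40],1],[[431,-30,-6],[0,0,-40],1]]'
python3 -m jog '[[[0,0,0],[0,0,0],1],[[0,0,0],[0,0,0],1],[[0,0,0],[0,0,0],1]]'
python3 - <<'E'
from m import *
im,s=snap('wrist','w6'); print(s['opening']); go([.65,.152,.0375],2.2,s)
E
```

```text
time_s: 20.32
position: [0.6106, 0.0656, 0.157]
tcp_rot: [[-0.041, 0.999, 0.001], [0.999, 0.041, 0.001], [0.001, 0.001, -1.0]]
force: [0.4, 0.2, -0.6]
opening: 0.191
time_s: 20.57
position: [0.6072, 0.0602, 0.1573]
tcp_rot: [[-0.037, 0.999, -0.003], [0.999, 0.037, -0.002], [-0.002, -0.003, -1.0]]
force: [0.3, 1.5, -1.2]
opening: 0.192
0.19195773023837034
at [0.6072 0.0602 0.1573] jaw 2.13 t 20.57 -> rows [90.4, 46.6, 119.5] [-0.2, 0.1, -0.1] nrows>= 3.8
```

View pics/w6.png

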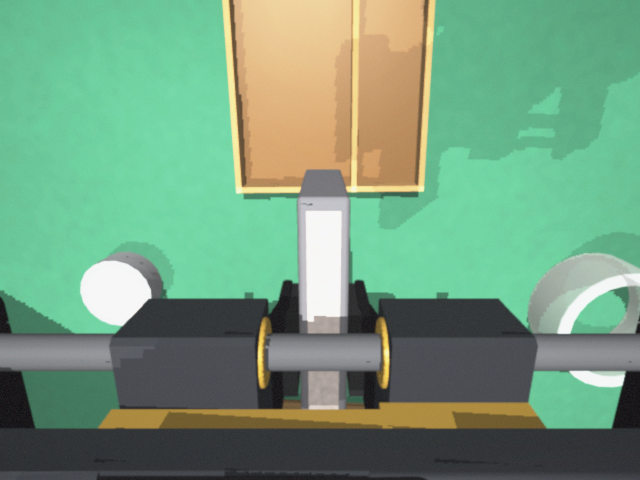

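The wrist view shows the short tray ahead: near rim corners at (237,191) and (423,190), divider from (353,187) to (357,0), with the narrow bay on the far side. The cassette is held straight.

```bash
python3 - <<'E'
from m import *
s=bot.read_state(); K,W=cam('wrist',s)
P=[onz(K,W,*x,.018)[:2] for x in [(237,192),(423,190.5),(353,188),(222,0),(436,0),(357,0)]]
for p in P: print(p.round(4))
u=P[3]-P[0]; v=P[4]-P[1]; print(np.degrees(np.arctan2(u[0],u[1])),np.degrees(np.arctan2(v[0],v[1])))
y=np.radians(2.0) # tray axes
c=(P[0]+P[1])/2+72e-3*np.array([-np.sin(y),np.cos(y)]); print('centre',c, 'narrow',c+.043*np.array([np.cos(y),np.sin(y)]),'wide',c-.025*np.array([np.cos(y),np.sin(y)]))
E
```

```text
[0.542  0.0807]
[0.6817 0.0871]
[0.629 0.087]
[0.5351 0.2089]
[0.6766 0.2141]
[0.6244 0.2122]
-3.0713868526848427 -2.305579035079827
centre [0.60931685 0.15581128] narrow [0.65229066 0.15731195] wide [0.58433208 0.15493879]
```

```bash
python3 -m jog '[[[32,15,10],[0,0,-0.4],1],[[64,30,20],[0,0,-0.4],1],[[94,47,40],[0,0,-0.4],1],[[94,48,70],[0,0,-0.4],1],[[94,48,80],[0,0,-0.4],1],[[94,48,80],[0,0,-0.4],1],[[94,48,80],[0,0,-0.4],1],[[94,48,80],[0,0,-0.4],1]]'
python3 - <<'E'
from m import *
go([.6515,.157,.0385],2.6)
E
```

```text
time_s: 21.28
position: [0.6541, 0.1551, 0.08]
tcp_rot: [[-0.043, 0.999, 0.002], [0.999, 0.043, -0.001], [-0.002, 0.002, -1.0]]
force: [0.3, 0.3, -0.4]
opening: 0.192
at [0.6541 0.1551 0.08  ] jaw 2.44 t 21.28 -> rows [2.1, -2.6, 41.5] [0.1, 0.1, -0.2] nrows>= 1.0
```

```bash
python3 -m jog '[[[2,-2.5,20],[0,0,-0.2],1],[[2,-2.5,36],[0,0,-0.2],1],[[2,-2.5,41],[0,0,-0.2],1],[[2,-2.5,41],[0,0,-0.2],1],[[2,-2.5,41],[0,0,-0.2],1],[[2,-2.5,41],[0,0,-0.2],1],[[2,-2.5,41],[0,0,-0.2],1]]'
python3 - <<'E'
from m import *
s=bot.read_state(); print(s['force']); go([.6515,.157,.0375],2.6,s)
E
```

```text
time_s: 21.87
position: [0.6519, 0.1584, 0.0389]
tcp_rot: [[-0.048, 0.999, 0.003], [0.999, 0.048, -0.001], [-0.001, 0.003, -1.0]]
force: [-0.5, 0.6, -0.6]
opening: 0.195
[-0.45169209  0.6222449  -0.59132833]
at [0.6519 0.1584 0.0389] jaw 2.75 t 21.87 -> rows [-1.4, -0.5, 1.4] [0.2, 0.1, 0.2] nrows>= 0.0
```

```bash
python3 -m jog '[[[0,0,1.3],[0,0,0],1],[[0,0,1.3],[0,0,0],1],[[0,0,1.3],[0,0,0],0.6],[[0,0,1.3],[0,0,0],0.6],[[0,0,1.3],[0,0,0],0.6],[[0,0,1.3],[0,0,0],0.6],[[0,0,-10],[0,0,0],0.6],[[0,0,-45],[0,0,0],0.6],[[0,0,-80],[0,0,0],0.6],[[0,0,-100],[0,0,0],0.6],[[0,0,-100],[0,0,0],0.6]]'
python3 - <<'E'
from m import *
snap('scene','s4'); im,s=snap('side','d4'); print(s['opening']); go([.443,-.003,.12],92.6,s)
a=cv2.imread('pics/s4.png')[250:370,320:440];b=cv2.imread('pics/d4.png')[150:240,270:380]
cv2.imwrite('pics/c3.png',np.hstack([cv2.resize(x,(400,400),interpolation=cv2.INTER_CUBIC) for x in(a,b)]))
E
```

```text
time_s: 22.78
position: [0.655, 0.1592, 0.1444]
tcp_rot: [[-0.048, 0.999, 0.013], [0.999, 0.048, -0.0], [-0.001, 0.013, -1.0]]
force: [0.4, 0.2, 0.2]
opening: 0.398
0.4017636983888318
at [0.6532 0.159  0.1417] jaw 2.77 t 22.83 -> rows [-151.6, -218.0, 20.0] [0.3, 0.4, -89.8] nrows>= 12.5
```

View pics/c3.png

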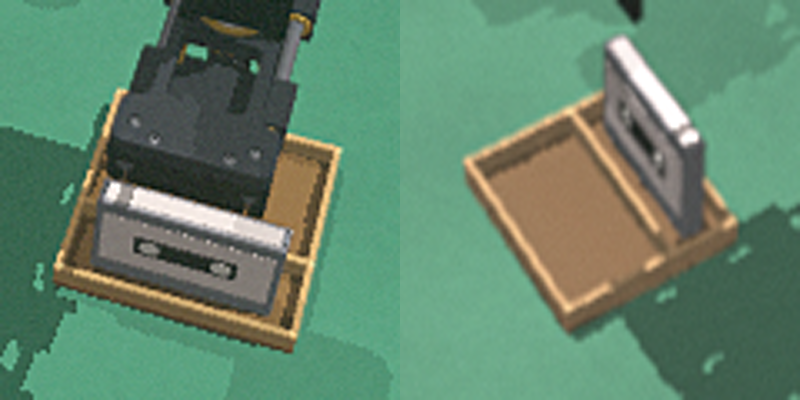

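The cassette stands straight in the narrow bay. Now the tin.

```bash
python3 -m jog '[[[-12,-18,1],[0,0,-7],0],[[-24,-36,2],[0,0,-14],0],[[-37,-54,4],[0,0,-21],0],[[-50,-72,6],[0,0,-28],0],[[-62,-90,8],[0,0,-35],0],[[-75,-108,10],[0,0,-42],0],[[-88,-126,12],[0,0,-49],0],[[-100,-144,14],[0,0,-56],0],[[-113,-162,16],[0,0,-63],0],[[-126,-180,18],[0,0,-70],0],[[-139,-198,20],[0,0,-77],0],[[-150,-215,20],[0,0,-84],0]]'
python3 -m jog '[[[3,0,0],[0,0,-6],0],[[3,0,0],[0,0,-6],0],[[3,0,0],[0,0,-6],0]]'
python3 - <<'E'
from m import *
im,s=snap('wrist','w7'); print(s['opening']); K,W=cam('wrist',s)
print(proj(K,W,[.443,-.003,.024])); go([.443,-.003,.003],92.6,s)
hsv=cv2.cvtColor(im,cv2.COLOR_RGB2HSV); m=((hsv[:,:,1]<40)&(hsv[:,:,2]>210)).astype(np.uint8)*255; m[320:]=0
for c in cv2.findContours(m,0,1)[0]:
    if cv2.contourArea(c)>800:
        (u,v),r=cv2.minEnclosingCircle(c); p=onz(K,W,u,v,.024); print(u,v,r,p,np.linalg.norm(p-onz(K,W,u+r,v,.024)))
E
```

```text
time_s: 23.88
position: [0.4408, -0.0017, 0.1163]
tcp_rot: [[-0.999, 0.05, -0.003], [0.05, 0.999, -0.0], [0.003, -0.0, -1.0]]
force: [-0.5, 0.6, -0.1]
opening: 0.998
time_s: 24.13
position: [0.4397, -0.0013, 0.117]
tcp_rot: [[-0.999, -0.045, -0.001], [-0.045, 0.999, -0.001], [0.001, -0.001, -1.0]]
force: [0.7, 0.5, 0.3]
opening: 0.999
0.9985086002260382
[320.17052744 244.22358303]
at [ 0.4397 -0.0013  0.117 ] jaw 92.57 t 24.13 -> rows [-3.3, -1.8, 114.0] [-0.0, -0.1, -0.0] nrows>= 2.7
325.741943359375 246.36692810058594 37.89190673828125 [0.44431812 0.00074863 0.024     ] 0.025078840978981585
```

View pics/w7.png

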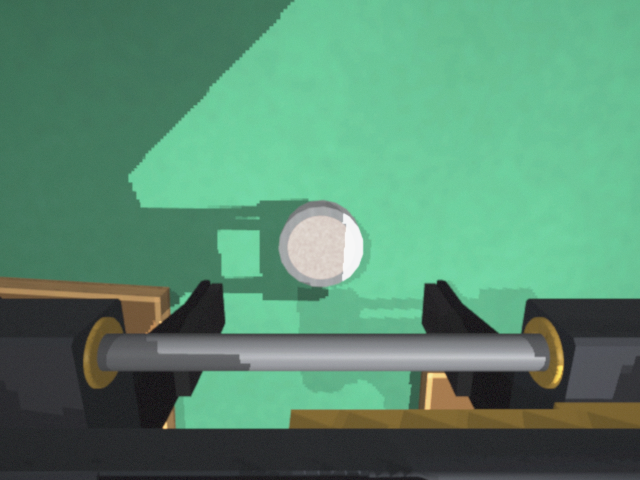

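The tin's lid spans (279–363, 204–288), centre (321,246) ≈ (0.444, −0.002), agreeing with the prediction.

```bash
python3 -m jog '[[[-4,-1,40],[0,0,0],0],[[-4,-1,80],[0,0,0],0],[[-4,-1,90],[0,0,0],0],[[-4,-1,90],[0,0,0],0],[[-4,-1,90],[0,0,0],0]]'
python3 - <<'E'
from m import *
go([.444,-.0022,.003],92.6)
E
```

```text
time_s: 24.6
position: [0.4446, -0.0019, 0.0269]
tcp_rot: [[-0.999, -0.048, -0.001], [-0.048, 0.999, -0.001], [0.001, -0.001, -1.0]]
force: [0.7, 0.6, 0.7]
opening: 1.0
at [ 0.4446 -0.0019  0.0269] jaw 92.74 t 24.6 -> rows [0.6, -0.3, 23.9] [-0.0, -0.0, 0.1] nrows>= 0.6
```

```bash
python3 -m jog '[[[0,0,14],[0,0,0],0],[[0,0,22],[0,0,0],0],[[0,0,23],[0,0,0],0],[[0,0,23],[0,0,0],1],[[0,0,23],[0,0,0],1],[[0,0,23],[0,0,0],1],[[0,0,23],[0,0,0],1],[[0,0,23],[0,0,0],1],[[0,0,23],[0,0,0],1],[[0,0,23],[0,0,0],1],[[0,0,23],[0,0,0],1]]'
python3 -m jog '[[[0,0,-10],[0,0,0],1],[[0,0,-40],[0,0,0],1],[[0,0,-80],[0,0,0],1],[[0,0,-110],[0,0,0],1],[[0,0,-110],[0,0,0],1],[[0,0,-110],[0,0,0],1]]'
python3 - <<'E'
from h import *
s=bot.read_state(); print(s['opening']); go([.580,.1545,.11],92.6,s)
E
```

```text
time_s: 25.52
position: [0.4448, -0.0024, 0.005]
tcp_rot: [[-0.999, -0.048, 0.002], [-0.048, 0.999, -0.001], [-0.001, -0.002, -1.0]]
force: [0.2, 0.8, 3.1]
opening: 0.631
time_s: 26.02
position: [0.4455, -0.0024, 0.116]
tcp_rot: [[-0.999, -0.048, 0.005], [-0.048, 0.999, -0.002], [-0.005, -0.003, -1.0]]
force: [-0.7, 0.5, -2.3]
opening: 0.626
0.6261563830427369
at [ 0.4455 -0.0024  0.116 ] jaw 92.77 t 26.02 -> rows [-141.9, 150.2, 6.3] [-0.2, 0.3, 0.2] nrows>= 5.0
```

```bash
python3 -m jog '[[[-28,30,0],[0,0,0],1],[[-56,60,0],[0,0,0],1],[[-84,90,0],[0,0,0],1],[[-112,120,5],[0,0,0],1],[[-140,148,10],[0,0,0],1],[[-142,150,40],[0,0,0],1],[[-142,150,70],[0,0,0],1],[[-142,150,75],[0,0,0],1],[[-142,150,75],[0,0,0],1],[[-142,150,75],[0,0,0],1]]'
python3 - <<'E'
from h import *
s=bot.read_state(); print(s['opening']); go([.582,.1545,.009],92.6,s)
E
```

```text
time_s: 26.85
position: [0.5781, 0.154, 0.0385]
tcp_rot: [[-0.999, -0.048, -0.002], [-0.048, 0.999, -0.002], [0.002, -0.001, -1.0]]
force: [0.2, -0.7, -1.3]
opening: 0.627
0.627001563177505
at [0.5781 0.154  0.0385] jaw 92.74 t 26.85 -> rows [-4.0, 0.4, 29.5] [-0.1, -0.1, 0.1] nrows>= 0.7
```

```bash
python3 -m jog '[[[-4,0,14],[0,0,0],1],[[-4,0,26],[0,0,0],1],[[-4,0,29.3],[0,0,0],1],[[-4,0,29.3],[0,0,0],1],[[-4,0,29.3],[0,0,0],1],[[-4,0,29.3],[0,0,0],0.15],[[-4,0,29.3],[0,0,0],0.15],[[-4,0,29.3],[0,0,0],0.15],[[-4,0,20],[0,0,0],0.15],[[-4,0,-20],[0,0,0],0.15],[[-4,0,-60],[0,0,0],0.15],[[-4,0,-100],[0,0,0],0.15]]'
python3 -m jog '[[[40,-20,-20],[0,0,0],0.15],[[80,-40,-40],[0,0,0],0.15],[[120,-60,-60],[0,0,0],0.15],[[140,-70,-60],[0,0,0],0.15],[[140,-70,-60],[0,0,0],0.15],[[140,-70,-60],[0,0,0],0.15]]'
python3 - <<'E'
from m import *
snap('scene','s5'); im,s=snap('side','d5'); print(s['opening'],s['position'],s['force'])
a=cv2.imread('pics/s5.png')[190:370,150:440];b=cv2.imread('pics/d5.png')[150:345,200:480]
cv2.imwrite('pics/c4.png',np.vstack([cv2.resize(x,(480,300),interpolation=cv2.INTER_CUBIC) for x in(a,b)]))
E
```

```text
time_s: 27.85
position: [0.5824, 0.1547, 0.1412]
tcp_rot: [[-0.999, -0.048, -0.0], [-0.048, 0.999, -0.001], [0.0, -0.001, -1.0]]
force: [0.4, -0.8, 0.6]
opening: 0.848
time_s: 28.35
position: [0.4446, 0.0777, 0.201]
tcp_rot: [[-0.999, -0.047, 0.002], [-0.047, 0.999, -0.001], [-0.002, -0.001, -1.0]]
force: [1.0, 0.3, 0.1]
opening: 0.85
0.8478193753197265 [0.44679326 0.07792055 0.2008296 ] [0.88758748 0.55558776 0.52165007]
```

View pics/c4.png

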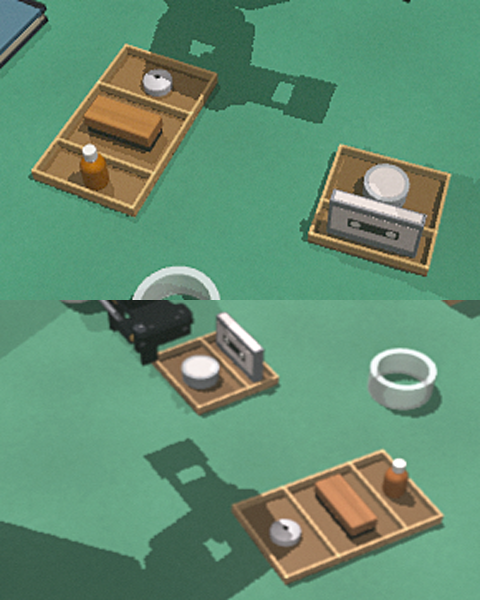

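All five items sit flat or upright in the right bays, and the arm is clear. Handing in.

```bash
python3 -c "
from rig import bot; bot.hand_in()"
```

```text
the job is handed in; nothing more can be done
```

Both kits are made up and handed in after about 28.5 s of the 122 s allowed, placed in the order you gave: bottle, brush, adapter, then cassette, tin.

- **Last checks:** the final scene and side pictures show all five items where you asked:
  - **Long tray:** the bottle is upright in the narrow bay, the brush is flat, pad down, in the middle bay, and the adapter is dome up in the other end bay.
  - **Short tray:** the cassette stands on its long edge, along the narrow bay, and the tin lies lid up in the wide bay.
- **Bystanders:** the mug and CD stack were never approached. I did not re-measure them at the end, and the last picture shows only a corner of the CD stack and none of the mug.
- **Disagreements:** position estimates from different cameras differed by a few mm, up to 8 to 10 mm for the tray centres, so I went by the close wrist views. The bottle touched the bay floor about 4 mm higher than its grip height predicted, probably because it slipped a little in the jaws on lifting; it was still placed upright.
- **Forces:** readings at the wrist never exceeded about 8 N in the checks I took.

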